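# Put the wash things back in their dishes

## Task

Put the four wash things lying about on the ledge back into the white dishes that fit them: the tumbler in the bigger round dish, the little rinse cup in the smaller round dish, the lotion tube lying in the wide tray and the spare brush head lying in the narrow tray, each flat on the floor of its dish inside the rim (either end may point either way). Keep both cups upright all the time, and leave the floss box and the contact lens case where they are.

Things in the scene. Friction and masses are not known exactly. Their poses are not given: they have to be found in the camera images.
- tumbler: The larger frosted plastic cup, open at the top, standing upright: 95 mm high, 64 mm across the rim, 56 mm across the foot, wall 3 mm, about 50 to 100 g. Origin: centre of its underside; z up. Round, so its yaw means nothing.
- rinse_cup: The smaller frosted plastic cup, open at the top, standing upright: 55 mm high, 46 mm across the rim, 36 mm across the foot, wall 3 mm, 30 g. Origin: centre of its underside; z up. Round, so its yaw means nothing.
- tube: White plastic lotion tube lying flat: 122 mm long along its x, 38 mm wide (seam 42), 60 to 125 g. Flat crimped seam at its -x end, ribbed cap (34 wide, 26 thick) at +x; about 20 mm thick at the middle, thinning to the seam. Origin: on its underside at mid-length; x along its length, z up. Good grip: across y at the origin, fingertips 7 mm above the underside.
- brush_head: Spare electric-toothbrush head, white, lying with its small blue-and-white bristles up: 80 mm long along its x, 14 mm wide and 14 mm thick, 15 g; collar at its -x end, round bristle head at its +x end. Does not roll. Origin: on its underside at mid-length; z up. Good grip: across y at the origin, fingertips 7 mm above the underside.
- big_dish: The bigger round dish for the tumbler: white ceramic, fixed, 82 mm across outside, 72 mm across inside, rim top 8 mm above the ledge, inner floor 3 mm above the ledge. Origin: centre of its underside on the ledge; z up.
- small_dish: The smaller round dish for the rinse cup: white ceramic, fixed, 61 mm across outside, 51 mm across inside, rim top 8 mm above the ledge, inner floor 3 mm above the ledge. Origin: centre of its underside on the ledge; z up.
- wide_tray: The wide rectangular tray for the lotion tube: white ceramic, fixed, outside 152 x 70 mm, inside 142 x 60 mm, long side along its x, rim top 8 mm above the ledge, inner floor 3 mm above the ledge. Origin: centre of its underside on the ledge; z up.
- narrow_tray: The narrow rectangular tray for the brush head: white ceramic, fixed, outside 110 x 40 mm, inside 100 x 30 mm, long side along its x, rim top 8 mm above the ledge, inner floor 3 mm above the ledge. Origin: centre of its underside on the ledge; z up. Fingers holding the brush head are wider than the inside: keep their tips above the rim.
- floss_box: Bystander to leave alone: loose rounded white box of dental floss with a green patch, 44 x 50 x 18 mm, 50 g. Origin: centre of its underside.
- lens_case: Bystander to leave alone: loose contact lens case, two joined round pots (one white, one blue) of 30 mm diameter, 64 mm long in all, 13 mm high, 40 g. Origin: centre of its underside.
Things that resemble listed ones, but are neither listed nor needed, are in the scene too. What is shaped like the tube but brown or red is not meant.

How it is judged:
At the end, for the whole second after the job is handed in: All at rest, flat (0.08 rad), underside below 6 mm: tumbler within 13 mm of the big dish's middle, rinse cup 13 mm of the small dish's, tube 19 mm of the wide tray's, brush head 15 mm of the narrow tray's; the last two within 0.3 rad of the tray's length, either way round (horizontal distance between tumbler and big_dish below 0.013 m and z of tumbler in the frame of big_dish between 0 and 0.006 m and angle between each of tumbler, rinse_cup, tube, brush_head's own z axis and vertical below 0.08 rad and linear speed of each of tumbler, rinse_cup, tube, brush_head below 0.02 m/s and horizontal distance between rinse_cup and small_dish below 0.013 m and z of rinse_cup in the frame of small_dish between 0 and 0.006 m and horizontal distance between tube and wide_tray below 0.019 m and z of tube in the frame of wide_tray between 0 and 0.006 m and angle between the x axis of tube and the x axis of wide_tray, either way round below 0.3 rad and horizontal distance between brush_head and narrow_tray below 0.015 m and z of brush_head in the frame of narrow_tray between 0 and 0.006 m and angle between the x axis of brush_head and the x axis of narrow_tray, either way round below 0.3 rad); the robot touches nothing.
It fails at once if a cup is tipped over (angle between any of tumbler, rinse_cup's own z axis and vertical above 0.7 rad).
It fails at once if the floss box or the lens case is shoved more than 30 mm from its place (distance of any of floss_box, lens_case from where it was at the start of the episode above 0.03 m).
It also fails if it takes over 128 s, if anything falls off the work surface, if the arm or the gripper's body presses on something with over 40 N, if the wrist force passes 120 N, or if a joint passes its speed limit or range.

## Robot

A 7-joint arm with a two-finger parallel gripper is mounted at the origin on the work surface. World frame = base frame: x ahead of the robot, y to its left, z up, the work surface at z = 0. Lengths are in m, angles in rad, forces in N, time in s.
With the tool pointing down it reaches from about 0.425 to 0.825 m from the base axis. Payload 3.6 kg.
Tool frame: the origin (TCP) lies at the very end of the fingers, on their centre line; the grasp point (between the pads) lies 19 mm behind it (robot.grip_point_offset is the z of the grasp point in the tool frame, in m); z points along the fingers, y is the line along which they close (so a half turn about z gives the same grasp; the last joint's range is limited). The gripper opens to 85 mm and grips with 20 to 120 N. Pads are 22 mm wide; open, the fingers measure 114 mm over their backs; the gripper's body (76 mm by 85 mm) begins 54 mm behind the grasp point. The pads swing forward as they close: fully open they stand 13 mm farther back than shut.
Start: joints at [1.155, 0.615, -0.013, 1.423, 0.008, 1.103, -0.04], TCP at [0.247, -0.601, 0.231] pointing down, gripper open.
Joint ranges: [-3.12, 3.12], [-0.3, 2.06], [-1.34, 1.32], [0.26, 2.42], [-1.36, 4.5], [0.01, 1.98], [-2.84, 2.84]. Speed limits (rad/s): [2.79, 2.79, 3.14, 3.14, 3.14, 3.14, 3.14].

## Interface

Orientations are given as a rotation vector (axis times angle).
In Python, from plant import robot gives the robot as it stands.
- The arm moves only by the shell command python3 -m creep 'ROWS' [FORCE]. ROWS is JSON, a list of rows, each a list of 3 entries, a list of its own where there are three numbers: the shift along the tool's x, y, z as a fraction of full scale, then the turn about the tool's z as a fraction of full scale, then the finger opening in mm, from 0 to 85.4. A call has 1 to 12 rows; each row shifts and turns the commanded pose from where the row before left it, along the tool's axes as they then stand; what a row does not reach is not made up. Full scale, the value 1, is 40 cm for a shift and pi/2 rad for a turn. A row lasts 1/12 s, in which the tool goes at most 41.7 mm and 7.16 degrees, less where a joint would pass 70% of its speed; a pose out of reach is approached as far as the arm can. A call with a number of a shift or a turn outside -1 to 1 is refused whole. A call with a gripper value outside its range is refused whole. The fingers move at their own pace and stop on an object; FORCE is the grip in N (left out, the last holds). Time passes only in rows, so rows that do not move let the fingers close. It gives the time, the measured TCP pose, the force, the opening and the grip force at its end, in the units of the state.
- robot.state(): the state, without advancing time (a new reading comes with each control period).
- robot.capture(name): name is "scene" or "side" or "wrist"; returns (picture, depth): 384x512x3 uint8, red, green, blue; 384x512 float32, m along the optical axis (not along the pixel's ray), 0 where there is no reading.
- robot.calibration(name): a dict with "intrinsics" (3x3 intrinsics, pixels), "k1" (the pictures are not rectified: a ray, as slopes to the right and down, at radius r is drawn at 1 + k1 r^2 times it, then the intrinsics apply), "R" (3x3) and "t" (3): a world point X has camera coordinates R X + t. Camera axes: x right, y down, z forward; pixel columns grow to the right and rows downward; lengths in m; the calibration is good to about 2 mm. A picture is of the moment at which its call begins: read the wrist's pose just before it. calibration takes no time and is no camera call; for the wrist camera it gives the pose at the moment of the call.
- robot.hand_in(): hands the job in; it is judged then, once.
The state is a dict: "time_s": time; "qpos": joint angles; "qd": joint speeds; "joint_torque": joint torques, N m; "position": TCP position; "tcp_rot": TCP orientation; "force": force on the tool from outside, world axes, zero at the start; "ft_torque": the same for the moment, N m; "width": finger opening in m; "grasp_force": force on a finger pad.
Only numpy, scipy, OpenCV 4.12 (cv2) and the standard library are available. Lean on these libraries where they do the work, as an engineer would, in place of code of your own. Each camera call takes 0.05 s, during which the arm holds its last target. There are 200 camera calls.

## Working session

There is one attempt and no reset: what is moved stays moved. The work goes in short steps, Python scripts to look and compute and a shell command to move; the robot and the scene stay as the last step left them, time stands still between calls to the robot, and variables do not carry over. Pictures are saved under pics/ and viewed, at most 14 in all, crops included, and the job is handed in when it is done.

```bash
mkdir -p pics; ls
cat > h.py <<'E'
import numpy as np,cv2
from plant import robot
from scipy.spatial.transform import Rotation as Ro
def cam(n):
    c=robot.calibration(n); p,d=robot.capture(n); return c,p,d
def save(n,name,scale=1.0):
    c,p,d=cam(n); np.savez('pics/'+name+'.npz',p=p,d=d,K=c['intrinsics'],k1=c['k1'],R=c['R'],t=c['t'])
    cv2.imwrite('pics/'+name+'.png',cv2.resize(p[:,:,::-1],None,fx=scale,fy=scale,interpolation=cv2.INTER_CUBIC))
def load(name):
    return np.load('pics/'+name+'.npz')
def ray(z,uv):
    uv=np.atleast_2d(np.array(uv,float)); K=z['K']; k=float(z['k1'])
    D=np.array([k,0,0,0.])
    s=cv2.undistortPoints(uv.reshape(-1,1,2),K,D).reshape(-1,2)
    r=np.c_[s,np.ones(len(s))]; return r
def onplane(z,uv,h):
    r=ray(z,uv)@z['R']; C=-z['R'].T@z['t']; l=(h-C[2])/r[:,2]; return C+l[:,None]*r
def cloud(z):
    v,u=np.mgrid[0:384,0:512]; r=ray(z,np.c_[u.ravel(),v.ravel()])
    X=(r*z['d'].reshape(-1,1)-z['t'])@z['R']; return X.reshape(384,512,3)
E
python3 - <<'E'
from h import *
s=robot.state();print(s['position'],s['tcp_rot'],s['width'],s['time_s'],robot.grip_point_offset)
for n in('scene','side','wrist'):
    save(n,n+'0',1.5 if n!='x' else 1); c=robot.calibration(n); print(n,-c['R'].T@c['t'],c['R'][2],c['k1'])
E
```

```text
pics
[ 0.24671894 -0.60052197  0.23011168] [-3.07958123e+00 -6.08048411e-01  8.35326991e-04] 0.08560595736783691 0.0 -0.0187
scene [1.20105247 0.23685317 1.14922526] [-0.50555675 -0.1337265  -0.85236706] -0.1255241000940988
side [0.08821602 0.85781097 0.7675643 ] [ 0.39249321 -0.67616433 -0.6234989 ] -0.10130781209783236
wrist [ 0.32124266 -0.56994561  0.37376546] [-0.29061227 -0.11748574 -0.94960076] -0.05419289472991127
```

View pics/scene0.png

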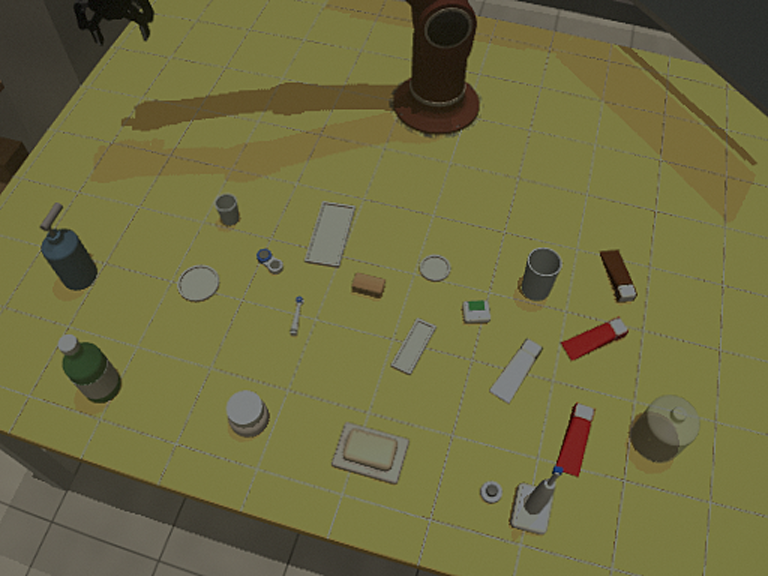

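View pics/side0.png

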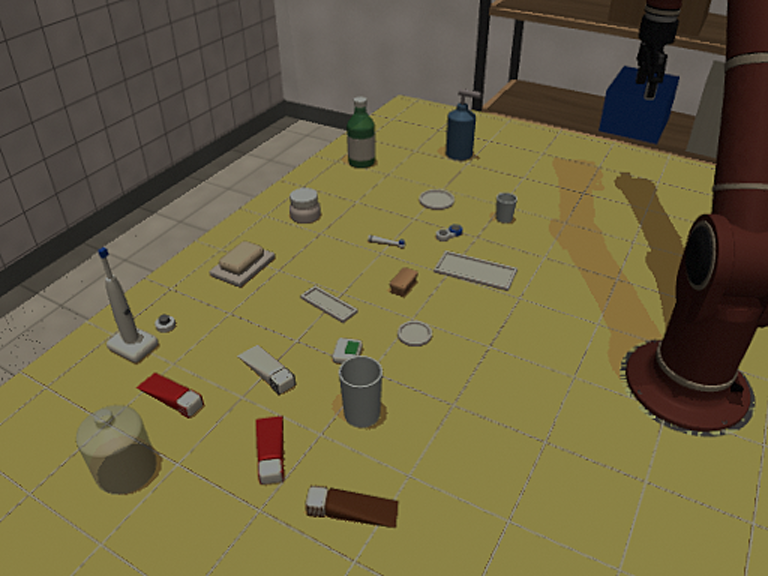

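The scene picture (1.5x) shows these, with the things each could be mistaken for:
- **Tube:** white at (517,370). Lookalikes are red at (594,338) and (575,438), and brown at (618,275).
- **Brush head:** (296,316). Lookalike is the head on the electric brush at (555,480).
- **Cups:** tumbler (541,274), rinse cup (228,209). Lookalikes are the jars at (247,413) and (665,430).
- **Dishes:** big (198,283), small (435,268), wide tray (331,234), narrow tray (413,347). Lookalikes are the soap dish at (370,452) and the ring at (491,491).
- **Bystanders:** lens case (270,260), floss box (477,311).

```bash
cat > seg.py <<'E'
from h import *
for n in('scene0','side0'):
    z=load(n);p=z['p'];X=cloud(z)
    hsv=cv2.cvtColor(p,cv2.COLOR_RGB2HSV)
    m=((hsv[...,1]<105)&(hsv[...,2]>60)).astype(np.uint8)
    m=cv2.morphologyEx(m,cv2.MORPH_OPEN,np.ones((2,2),np.uint8))
    k,l,st,ce=cv2.connectedComponentsWithStats(m)
    print(n)
    for i in range(1,k):
        if 40<st[i,4]<3000:
            cs,_=cv2.findContours((l==i).astype(np.uint8),cv2.RETR_EXTERNAL,cv2.CHAIN_APPROX_NONE)
            uv=cs[0].reshape(-1,2).astype(float)
            P=onplane(z,uv,.008)[:,:2]
            if not (abs(P.mean(0)[1])<.7 and .2<P.mean(0)[0]<1): continue
            Z=X[l==i][:,2]
            (c,s,a)=cv2.minAreaRect((P*1000).astype(np.float32)); 
            print(np.round(ce[i]*1.5),'rect c',np.round(c),'s',np.round(s),'a',round(a),'zmed %.0f z95 %.0f'%(np.median(Z)*1e3,np.percentile(Z,95)*1e3), 'cloudmid',np.round(np.median(X[l==i],0)*1e3))
E
python3 seg.py
python3 - <<'E'
from h import *
z=load('scene0');p=z['p'][:,:,::-1]
cv2.imwrite('pics/c1.png',cv2.resize(p[120:280,110:380],None,fx=2.9,fy=2.9,interpolation=cv2.INTER_CUBIC))
E
```

```text
scene0
[336. 228.] rect c [ 335. -107.] s [ 86. 352.] a 90 zmed 3 z95 8 cloudmid [ 420. -102.    3.]
[299. 181.] rect c [ 315. -216.] s [ 24. 103.] a 79 zmed -1 z95 4 cloudmid [ 319. -220.   -1.]
[226. 205.] rect c [ 414. -338.] s [104.  60.] a 2 zmed 34 z95 55 cloudmid [ 438. -328.   34.]
[ 52. 216.] rect c [ 549. -688.] s [65. 18.] a 1 zmed 174 z95 179 cloudmid [ 644. -554.  174.]
[192. 221.] rect c [ 477. -398.] s [91. 27.] a 77 zmed -0 z95 4 cloudmid [ 473. -392.   -0.]
[726. 243.] rect c [222. 679.] s [104.  10.] a 1 zmed 0 z95 4 cloudmid [212. 679.   0.]
[ 60. 248.] rect c [ 617. -629.] s [63. 76.] a 37 zmed 115 z95 123 cloudmid [ 676. -542.  115.]
[533. 370.] rect c [540. 351.] s [196. 486.] a 80 zmed 4 z95 26 cloudmid [623. 327.   4.]
[545. 262.] rect c [375. 322.] s [64. 65.] a 21 zmed 66 z95 96 cloudmid [411. 313.  66.]
[275. 266.] rect c [ 536. -188.] s [37. 34.] a 82 zmed 11 z95 16 cloudmid [ 537. -185.   11.]
[664. 403.] rect c [520. 539.] s [416. 158.] a 20 zmed 92 z95 113 cloudmid [679. 561.  92.]
[170. 286.] rect c [ 636. -368.] s [100.  14.] a 3 zmed -1 z95 3 cloudmi
[... 3940 characters left out ...]
 419.] rect c [262. 231.] s [ 5. 52.] a 89 zmed 1 z95 3 cloudmid [263. 225.   1.]
[418. 461.] rect c [329. 339.] s [172.  30.] a 90 zmed 1 z95 3 cloudmid [318. 355.   1.]
[346. 447.] rect c [420. 375.] s [134.  14.] a 1 zmed 1 z95 3 cloudmid [424. 375.   1.]
[272. 474.] rect c [484. 476.] s [32. 59.] a 40 zmed 24 z95 28 cloudmid [482. 477.  24.]
[296. 531.] rect c [423. 526.] s [ 26. 281.] a 86 zmed 1 z95 3 cloudmid [408. 525.   1.]
[441. 491.] rect c [270. 379.] s [ 5. 67.] a 90 zmed 1 z95 3 cloudmid [269. 375.   1.]
[317. 499.] rect c [409. 474.] s [27. 40.] a 24 zmed 26 z95 29 cloudmid [401. 482.  26.]
[103. 547.] rect c [612. 676.] s [126.   6.] a 1 zmed 1 z95 3 cloudmid [617. 674.   1.]
```

View pics/c1.png

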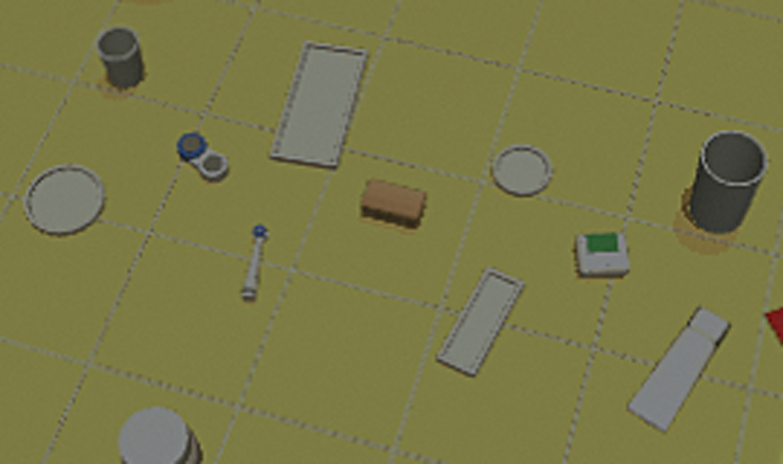

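The crop confirms my choices: white tube (680,370), brush head (255,265), two empty round dishes, two empty trays and two cups. Next I work out the poses.

```bash
cat > poses.py <<'E'
from h import *
z=load('scene0');X=cloud(z)
f=lambda pts,h:onplane(z,np.array(pts)/2.9-.33+[110,120],h)[:,:2]*1e3
for n,pts,h in(('wide',[(307,43),(367,49),(338,167),(272,157)],.008),('narrow',[(488,268),(524,284),(473,375),(437,360)],.008),('tube',[(703,307),(730,325),(665,431),(628,408)],.012)):
    P=f(pts,h);c,s,a=cv2.minAreaRect(P.astype(np.float32));print(n,P.mean(0).round(),np.round(s),round(a,1),P.round().tolist())
print('brush',f([(260,230),(249,297)],.010).round())
from scipy.optimize import least_squares
for nm in('scene0','side0'):
    zz=load(nm);Y=cloud(zz)
    for n,c0,lo,hi,r in(('tumbler',(425,312),85,105,31),('rinse',(438,-325),49,62,22)):
        d=np.hypot(Y[...,0]*1e3-c0[0],Y[...,1]*1e3-c0[1]);m=(d<60)&(Y[...,2]*1e3>lo)&(Y[...,2]*1e3<hi)
        Q=Y[m][:,:2]*1e3
        q=least_squares(lambda v:np.hypot(*(Q-v[:2]).T)-r,c0,loss='soft_l1').x;print(nm,n,len(Q),q.round(1))
E
python3 poses.py
```

```text
wide [ 428. -109.] [153.  68.] 6.9 [[358.0, -149.0], [347.0, -85.0], [500.0, -67.0], [507.0, -135.0]]
narrow [626. 117.] [ 38. 109.] 79.6 [[569.0, 109.0], [577.0, 147.0], [682.0, 125.0], [677.0, 89.0]]
tube [622. 309.] [ 39. 130.] 70.9 [[555.0, 317.0], [567.0, 345.0], [690.0, 307.0], [677.0, 270.0]]
brush [[ 592. -116.]
 [ 665. -100.]]
scene0 tumbler 149 [437.9 310.5]
scene0 rinse 55 [ 446.5 -321.7]
side0 tumbler 263 [436.  309.2]
side0 rinse 55 [ 446.1 -321.7]
```

```bash
cat > g.py <<'E'
import sys
from h import *
def go(x,y,z,a=None):
    s=robot.state();R=Ro.from_rotvec(s['tcp_rot']);M=R.as_matrix();p=np.array(s['position'])
    cur=np.degrees(np.arctan2(M[1,1],M[0,1]));dt=0
    if a is not None:
        dt=-((a-cur+90)%180-90)
    M2=M@Ro.from_euler('z',dt,degrees=True).as_matrix()
    sh=M2.T@(np.array([x,y,z])-p)/.4
    n=int(np.ceil(max(np.linalg.norm(sh)/.085,1e-6)));nt=int(np.ceil(abs(dt)/90/.07))
    print('finger dir %.1f q7 %.2f tilt %.3f | turn %.4f (%d rows of %.4f) then shift %s: %d rows of %s'%(cur,s['qpos'][6],M[2,2],dt/90,nt,dt/90/max(nt,1),sh.round(4),n,(sh/n).round(4)))
if __name__=='__main__': go(*map(float,sys.argv[1:]))
E
python3 g.py .446 -.322 .20 -36
```

```text
finger dir -67.7 q7 -0.04 tilt -1.000 | turn -0.3518 (6 rows of -0.0586) then shift [ 0.8563 -0.0065  0.0769]: 11 rows of [ 0.0778 -0.0006  0.007 ]
```

```bash
python3 -m creep '[[[0,0,0],-0.0586,85],[[0,0,0],-0.0586,85],[[0,0,0],-0.0586,85],[[0,0,0],-0.0586,85],[[0,0,0],-0.0586,85],[[0,0,0],-0.0586,85]]' 30; python3 -m creep '[[[0.078,0,0],0,85],[[0.078,0,0],0,85],[[0.078,0,0],0,85],[[0.078,0,0],0,85],[[0.078,0,0],0,85],[[0.078,0,0],0,85],[[0.078,0,0],0,85],[[0.078,0,0],0,85],[[0.078,0,0],0,85],[[0.078,0,0],0,85],[[0.078,0,0],0,85],[[0,0,0],0,85]]'
cat >> h.py <<'E'
from scipy.optimize import least_squares
def circ(X,c0,lo,hi,r,rad=.06):
    m=(np.hypot(X[...,0]-c0[0],X[...,1]-c0[1])<rad)&(X[...,2]>lo)&(X[...,2]<hi)
    Q=X[m][:,:2]; s=least_squares(lambda v:np.hypot(*(Q-v[:2]).T)-r,c0,loss='soft_l1',f_scale=.002)
    return s.x.round(4),len(Q),np.std(s.fun).round(4)
E
python3 - <<'E'
from h import *
save('wrist','w1'); z=load('w1');X=cloud(z)
print(circ(X,(.446,-.322),.049,.06,.0215,.05))
E
python3 g.py .446 -.322 .20 -36
```

```text
time_s: 0.65
position: [0.2468, -0.601, 0.2308]
tcp_rot: [-2.795, -1.432, 0.0]
force: [-0.8, 0.2, 0.4]
width: 0.0851
grasp_force: 0.0
time_s: 1.65
position: [0.4541, -0.3154, 0.2314]
tcp_rot: [-2.788, -1.442, -0.009]
force: [0.7, 0.9, -0.5]
width: 0.0848
grasp_force: 0.0
(array([ 0.4459, -0.3226]), 436, np.float64(0.001))
finger dir -35.5 q7 -0.15 tilt -1.000 | turn 0.0053 (1 rows of 0.0053) then shift [-0.0144 -0.0071  0.0781]: 1 rows of [-0.0144 -0.0071  0.0781]
```

View pics/w1.png

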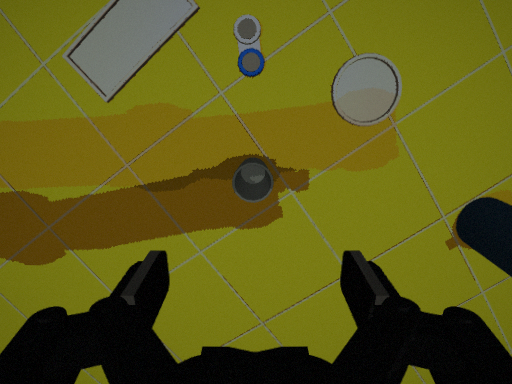

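The wrist picture shows the rinse cup at (252,180) between the fingertips, the big dish at (366,90) and the lens case at (249,45), well clear.

```bash
python3 - <<'E'
from h import *
z=load('w1');print(onplane(z,[(366,89.5)],.008))
E
python3 -m creep '[[[-0.0145,-0.006,0],0,85],[[0,0,0.07],0,85],[[0,0,0.07],0,85],[[0,0,0.07],0,85],[[0,0,0.07],0,85],[[0,0,0.07],0,85],[[0,0,0.07],0,85],[[0,0,0.05],0,85],[[0,0,0.03],0,85],[[0,0,0],0,85],[[0,0,0],0,85]]'; python3 g.py .4459 -.3226 .025 -36
```

```text
[[ 0.60947411 -0.31855933  0.008     ]]
time_s: 2.62
position: [0.4417, -0.3286, 0.0308]
tcp_rot: [-2.801, -1.421, 0.003]
force: [-0.8, -0.1, 0.9]
width: 0.0851
grasp_force: 0.0
finger dir -36.2 q7 -0.21 tilt -1.000 | turn -0.0022 (1 rows of -0.0022) then shift [ 0.0184 -0.0004  0.0145]: 1 rows of [ 0.0184 -0.0004  0.0145]
```

```bash
python3 -m creep '[[[0.0184,0,0.0145],0,85],[[0,0,0],0,85],[[0,0,0],0,60],[[0,0,0],0,50],[[0,0,0],0,45],[[0,0,0],0,40],[[0,0,0],0,40],[[0,0,0],0,40],[[0,0,0],0,40]]' 25;python3 -m creep '[[[0,0,0],0,40],[[0,0,0],0,40],[[0,0,0],0,40],[[0,0,0],0,40],[[0,0,-0.01],0,40],[[0,0,-0.03],0,40],[[0,0,-0.06],0,40],[[0,0,-0.06],0,40],[[0,0,-0.06],0,40],[[0,0,-0.06],0,40],[[0,0,0],0,40],[[0,0,0],0,40]]'; python3 g.py .442 .112 .15 14
```

```text
time_s: 3.37
position: [0.448, -0.3212, 0.0262]
tcp_rot: [2.799, 1.425, 0.0]
force: [-1.8, 0.6, 5.8]
width: 0.0441
grasp_force: 25.1
time_s: 4.37
position: [0.4484, -0.3214, 0.1387]
tcp_rot: [2.797, 1.425, 0.002]
force: [0.2, 0.4, -0.8]
width: 0.044
grasp_force: 25.6
finger dir -36.0 q7 -0.18 tilt -1.000 | turn -0.5558 (8 rows of -0.0695) then shift [ 1.0551  0.2466 -0.0301]: 13 rows of [ 0.0812  0.019  -0.0023]
```

```bash
python3 -m creep '[[[0,0,0],-0.0695,40],[[0,0,0],-0.0695,40],[[0,0,0],-0.0695,40],[[0,0,0],-0.0695,40],[[0,0,0],-0.0695,40],[[0,0,0],-0.0695,40],[[0,0,0],-0.0695,40],[[0,0,0],-0.0695,40],[[0.02,0.005,0],0,40],[[0.05,0.011,0],0,40],[[0.075,0.017,0],0,40],[[0.075,0.017,0],0,40]]';python3 -m creep '[[[0.075,0.017,0],0,40],[[0.075,0.017,0],0,40],[[0.075,0.017,0],0,40],[[0.075,0.017,0],0,40],[[0.075,0.017,0],0,40],[[0.075,0.017,0],0,40],[[0.075,0.017,0],0,40],[[0.05,0.015,0],0,40],[[0.03,0.007,0],0,40],[[0,0,0],0,40],[[0,0,0],0,40],[[0,0,0],0,40]]';  python3 g.py .442 .112 .15 14
python3 - <<'E'
from h import *
save('wrist','w2')
E
```

```text
time_s: 5.37
position: [0.4448, -0.2295, 0.1363]
tcp_rot: [-1.939, -2.469, -0.0]
force: [0.8, -0.1, -0.6]
width: 0.0443
grasp_force: 25.6
time_s: 6.37
position: [0.4413, 0.0166, 0.137]
tcp_rot: [-1.936, -2.473, 0.003]
force: [-0.1, -0.2, 0.5]
width: 0.0441
grasp_force: 25.6
finger dir 13.9 q7 -0.18 tilt -1.000 | turn -0.0013 (1 rows of -0.0013) then shift [ 0.2309  0.0593 -0.0327]: 3 rows of [ 0.077   0.0198 -0.0109]
```

View pics/w2.png

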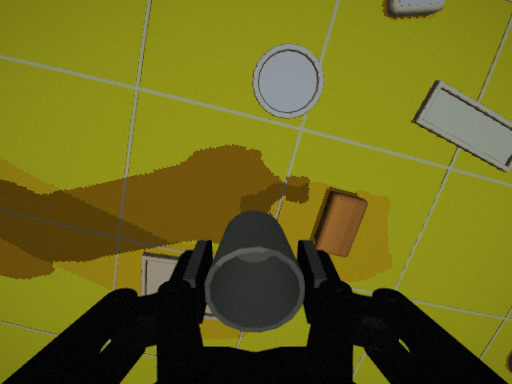

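The picture shows the held rinse cup upright at (255,285) and the small dish ahead at (288,80), with nothing in between.

Run:
```python
from h import *
z=load('w2');d=onplane(z,[(288,80.5)],.008)[0];print('dish',d.round(4))
X=cloud(z);s=robot.state()['position'];print(s)
for lo,hi in((.150,.175),(.158,.172)): print(circ(X,s[:2],lo,hi,.0225,.035))
import subprocess
print(subprocess.run(['python3','g.py',str(d[0]),str(d[1]),'.137','14'],capture_output=True,text=True).stdout)
```

```text
dish [0.4467 0.1119 0.008 ]
[0.44148635 0.01628212 0.13710568]
(array([0.4413, 0.0165]), 6912, np.float64(0.0038))
(array([0.4415, 0.0159]), 4625, np.float64(0.0038))
finger dir 13.8 q7 -0.18 tilt -1.000 | turn -0.0018 (1 rows of -0.0018) then shift [0.2289 0.0705 0.    ]: 3 rows of [0.0763 0.0235 0.    ]
```

```bash
python3 -m creep '[[[0.04,0.0125,0],0,40],[[0.07,0.021,0],0,40],[[0.07,0.021,0],0,40],[[0.049,0.0155,0],0,40],[[0,0,0],0,40],[[0,0,0.06],0,40],[[0,0,0.06],0,40],[[0,0,0.05],0,40],[[0,0,0.04],0,40],[[0,0,0],0,40],[[0,0,0],0,40],[[0,0,0],0,40]]'; python3 g.py .446 .112 .029 14
```

```text
time_s: 7.42
position: [0.4476, 0.1126, 0.0541]
tcp_rot: [1.936, 2.474, 0.001]
force: [-0.5, 0.3, -1.0]
width: 0.0439
grasp_force: 25.7
finger dir 13.9 q7 -0.47 tilt -1.000 | turn -0.0009 (1 rows of -0.0009) then shift [-0.0006 -0.0044  0.0629]: 1 rows of [-0.0006 -0.0044  0.0629]
```

```bash
python3 -m creep '[[[0,-0.003,0.02],0,40],[[0,0,0.02],0,40],[[0,0,0.012],0,40],[[0,0,0.007],0,40],[[0,0,0.003],0,40],[[0,0,0],0,40],[[0,0,0],0,40],[[0,0,0],0,40]]'; python3 g.py .446 .112 .029 14
```

```text
time_s: 8.08
position: [0.4455, 0.113, 0.0292]
tcp_rot: [1.933, 2.476, -0.001]
force: [-1.2, -0.4, 5.5]
width: 0.0443
grasp_force: 26.0
finger dir 14.0 q7 -0.50 tilt -1.000 | turn 0.0004 (1 rows of 0.0004) then shift [-0.0027  0.0007  0.0005]: 1 rows of [-0.0027  0.0007  0.0005]
```

```bash
python3 -m creep '[[[0,0,0],0,50],[[0,0,0],0,60],[[0,0,0],0,80],[[0,0,0],0,85],[[0,0,0],0,85],[[0,0,-0.03],0,85],[[0,0,-0.08],0,85],[[0,0,-0.08],0,85],[[0,0,-0.08],0,85],[[0,0,-0.08],0,85],[[0,0,-0.08],0,85],[[0,0,-0.08],0,85]]'
python3 - <<'E'
from h import *
save('wrist','w3');X=cloud(load('w3'));print(circ(X,(.446,.112),.050,.065,.0215,.05))
E
python3 g.py .437 .310 .23 35
```

```text
time_s: 9.08
position: [0.4453, 0.1129, 0.2343]
tcp_rot: [-1.933, -2.476, 0.0]
force: [0.2, 0.3, -0.8]
width: 0.0852
grasp_force: 0.0
(array([0.4455, 0.1108]), 468, np.float64(0.001))
finger dir 14.0 q7 -0.28 tilt -1.000 | turn -0.2331 (4 rows of -0.0583) then shift [0.4175 0.2553 0.0262]: 6 rows of [0.0696 0.0425 0.0044]
```

```bash
python3 -m creep '[[[0,0,0],-0.0583,85],[[0,0,0],-0.0583,85],[[0,0,0],-0.0583,85],[[0,0,0],-0.0583,85],[[0.07,0.042,0],0,85],[[0.07,0.042,0],0,85],[[0.07,0.042,0],0,85],[[0.07,0.042,0],0,85],[[0.07,0.042,0],0,85],[[0.068,0.042,0],0,85],[[0,0,0],0,85],[[0,0,0],0,85]]'; python3 -m creep '[[[0,0,0],0,85],[[0,0,0],0,85]]';python3 - <<'E'
from h import *
save('wrist','w4');X=cloud(load('w4'));print(circ(X,(.437,.310),.086,.104,.0305,.06))
print(circ(X,(.4455,.112),.049,.062,.0215,.05))
E
python3 g.py .437 .310 .062 35
```

```text
time_s: 10.13
position: [0.4312, 0.31, 0.2323]
tcp_rot: [-1.443, -2.789, -0.0]
force: [0.3, -0.0, -0.2]
width: 0.0849
grasp_force: 0.0
time_s: 10.3
position: [0.4329, 0.3061, 0.2323]
tcp_rot: [1.453, 2.785, -0.003]
force: [1.1, 0.6, -0.5]
width: 0.0847
grasp_force: 0.0
(array([0.4356, 0.3106]), 920, np.float64(0.001))
(array([0.4447, 0.1114]), 389, np.float64(0.001))
finger dir 34.9 q7 -0.35 tilt -1.000 | turn -0.0016 (1 rows of -0.0016) then shift [0.0028 0.0143 0.4261]: 6 rows of [0.0005 0.0024 0.071 ]
```

View pics/w4.png

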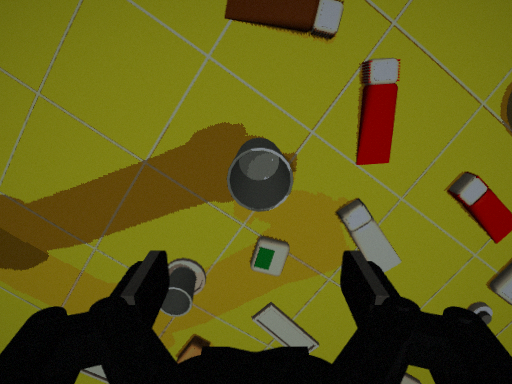

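The rinse cup stands in its dish at (180,290). The tumbler at (260,175) is free on both sides.

```bash
python3 -m creep '[[[0.004,0.012,0],0,85],[[0,0,0.06],0,85],[[0,0,0.06],0,85],[[0,0,0.06],0,85],[[0,0,0.06],0,85],[[0,0,0.06],0,85],[[0,0,0.06],0,85],[[0,0,0.04],0,85],[[0,0,0.02],0,85],[[0,0,0],0,85],[[0,0,0],0,85]]';  python3 g.py .4356 .3106 .060 35
```

```text
time_s: 11.27
position: [0.436, 0.312, 0.0651]
tcp_rot: [1.451, 2.786, 0.001]
force: [0.5, 0.1, 0.4]
width: 0.0849
grasp_force: 0.0
finger dir 35.0 q7 -0.52 tilt -1.000 | turn -0.0003 (1 rows of -0.0003) then shift [-0.0024 -0.0028  0.0127]: 1 rows of [-0.0024 -0.0028  0.0127]
```

```bash
python3 -m creep '[[[-0.0024,-0.0028,0.0127],0,85],[[0,0,0],0,85],[[0,0,0],0,72],[[0,0,0],0,66],[[0,0,0],0,62],[[0,0,0],0,56],[[0,0,0],0,56],[[0,0,0],0,56],[[0,0,0],0,56],[[0,0,0],0,56]]' 25; python3 -m creep '[[[0,0,0],0,56],[[0,0,0],0,56],[[0,0,-0.01],0,56],[[0,0,-0.03],0,56],[[0,0,-0.06],0,56],[[0,0,-0.06],0,56],[[0,0,-0.06],0,56],[[0,0,-0.06],0,56],[[0,0,-0.06],0,56],[[0,0,-0.03],0,56],[[0,0,0],0,56],[[0,0,0],0,56]]';  python3 g.py .606 -.317 .20 -28
```

```text
time_s: 12.1
position: [0.4355, 0.3108, 0.0605]
tcp_rot: [1.45, 2.786, 0.001]
force: [0.2, -0.6, 6.1]
width: 0.0618
grasp_force: 26.4
time_s: 13.1
position: [0.435, 0.3103, 0.2077]
tcp_rot: [1.45, 2.786, 0.0]
force: [-0.4, -0.3, -1.8]
width: 0.0617
grasp_force: 27.7
finger dir 35.0 q7 -0.38 tilt -1.000 | turn 0.7001 (11 rows of 0.0636) then shift [-1.184   1.1137  0.0193]: 20 rows of [-0.0592  0.0557  0.001 ]
```

```bash
python3 -m creep '[[[0,0,0],0.0636,56],[[0,0,0],0.0636,56],[[0,0,0],0.0636,56],[[0,0,0],0.0636,56],[[0,0,0],0.0636,56],[[0,0,0],0.0636,56],[[0,0,0],0.0636,56],[[0,0,0],0.0636,56],[[0,0,0],0.0636,56],[[0,0,0],0.0636,56],[[0,0,0],0.0636,56],[[0,0,0],0,56]]'; python3 g.py .565 -.405 .205 -28
```

```text
time_s: 14.1
position: [0.4341, 0.3097, 0.2058]
tcp_rot: [2.693, 1.617, -0.006]
force: [-0.7, -0.6, -0.9]
width: 0.0619
grasp_force: 27.7
finger dir -28.0 q7 -1.30 tilt -1.000 | turn -0.0004 (1 rows of -0.0004) then shift [-1.424   1.1279  0.006 ]: 22 rows of [-0.0647  0.0513  0.0003]
```

```bash
python3 -m creep '[[[-0.02,0.016,0],0,56],[[-0.04,0.032,0],0,56],[[-0.064,0.051,0],0,56],[[-0.064,0.051,0],0,56],[[-0.064,0.051,0],0,56],[[-0.064,0.051,0],0,56],[[-0.064,0.051,0],0,56],[[-0.064,0.051,0],0,56],[[-0.064,0.051,0],0,56],[[-0.064,0.051,0],0,56],[[-0.064,0.051,0],0,56],[[-0.064,0.051,0],0,56]]'; python3 -m creep '[[[-0.064,0.051,0],0,56],[[-0.064,0.051,0],0,56],[[-0.064,0.051,0],0,56],[[-0.064,0.051,0],0,56],[[-0.064,0.051,0],0,56],[[-0.064,0.051,0],0,56],[[-0.064,0.051,0],0,56],[[-0.064,0.051,0],0,56],[[-0.064,0.051,0],0,56],[[-0.064,0.051,0],0,56],[[-0.05,0.04,0],0,56],[[-0.03,0.02,0],0,56]]'; python3 -m creep '[[[0,0,0],0,56],[[0,0,0],0,56],[[0,0,0],0,56]]';python3 - <<'E'
from h import *
save('wrist','w5');X=cloud(load('w5'));
m=X[...,2]<.02
m&=np.hypot(X[...,0]-.608,X[...,1]+.317)<.06
print(m.sum())
E
python3 g.py .609 -.318 .205 -28
```

```text
time_s: 15.1
position: [0.5001, -0.0441, 0.207]
tcp_rot: [-2.69, -1.621, 0.003]
force: [0.1, -0.0, -0.9]
width: 0.0618
grasp_force: 27.7
time_s: 16.1
position: [0.5649, -0.4082, 0.2057]
tcp_rot: [2.694, 1.615, -0.006]
force: [0.0, -0.2, -1.4]
width: 0.0617
grasp_force: 27.7
time_s: 16.35
position: [0.567, -0.401, 0.2069]
tcp_rot: [-2.688, -1.621, -0.001]
force: [-0.8, 0.2, -0.8]
width: 0.0619
grasp_force: 27.7
10039
finger dir -27.8 q7 -0.00 tilt -1.000 | turn 0.0024 (1 rows of 0.0024) then shift [ 0.231  -0.0052  0.0062]: 3 rows of [ 0.077  -0.0017  0.0021]
```

View pics/w5.png

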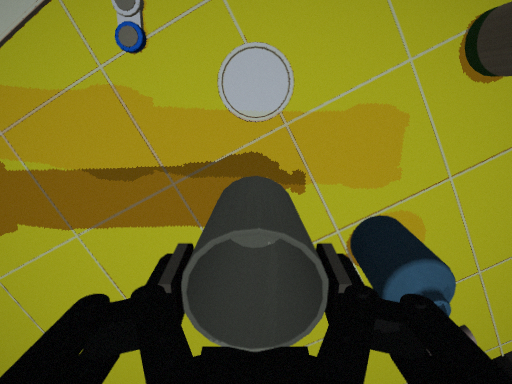

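The picture shows the dish ahead at (255.5,82), the tumbler upright in the grip and the blue bottle to the right, untouched.

Run:
```python
from h import *
from g import go
d=onplane(load('w5'),[(255.5,82)],.008)[0];print(d); go(d[0],d[1],.205,-28)
```

```text
[ 0.6106989  -0.31931631  0.008     ]
finger dir -27.8 q7 -0.00 tilt -1.000 | turn 0.0024 (1 rows of 0.0024) then shift [2.3e-01 1.0e-04 6.2e-03]: 3 rows of [0.0767 0.     0.0021]
```

```bash
python3 -m creep '[[[0.04,0,0],0,56],[[0.07,0,0],0,56],[[0.07,0,0],0,56],[[0.05,0,0],0,56],[[0,0,0],0,56],[[0,0,0.06],0,56],[[0,0,0.06],0,56],[[0,0,0.06],0,56],[[0,0,0.06],0,56],[[0,0,0.05],0,56],[[0,0,0.02],0,56],[[0,0,0],0,56]]';python3 -m creep '[[[0,0,0],0,56],[[0,0,0],0,56]]'; python3 g.py .6105 -.319 .0635 -28
```

```text
time_s: 17.4
position: [0.6093, -0.3192, 0.0814]
tcp_rot: [-2.687, -1.619, 0.004]
force: [0.2, 0.6, -0.9]
width: 0.0619
grasp_force: 27.8
time_s: 17.57
position: [0.6119, -0.3215, 0.0856]
tcp_rot: [2.689, 1.618, 0.004]
force: [0.5, -0.4, -0.7]
width: 0.0619
grasp_force: 27.8
finger dir -27.9 q7 -0.16 tilt -1.000 | turn 0.0009 (1 rows of 0.0009) then shift [ 0.0038 -0.0063  0.0554]: 1 rows of [ 0.0038 -0.0063  0.0554]
```

```bash
python3 -m creep '[[[0.001,-0.002,0.02],0,56],[[0,0,0.015],0,56],[[0,0,0.01],0,56],[[0,0,0.005],0,56],[[0,0,0.002],0,56],[[0,0,0],0,56],[[0,0,0],0,56]]'; python3 g.py .6105 -.319 .0635 -28
```

```text
time_s: 18.15
position: [0.6095, -0.3206, 0.0637]
tcp_rot: [-2.692, -1.618, 0.001]
force: [-3.0, 1.4, 5.6]
width: 0.0617
grasp_force: 28.2
finger dir -28.0 q7 -0.16 tilt -1.000 | turn 0.0004 (1 rows of 0.0004) then shift [0.0047 0.0003 0.0005]: 1 rows of [0.0047 0.0003 0.0005]
```

```bash
python3 -m creep '[[[0,0,0],0,66],[[0,0,0],0,76],[[0,0,0],0,85],[[0,0,0],0,85],[[0,0,0],0,85],[[0,0,-0.03],0,85],[[0,0,-0.07],0,85],[[0,0,-0.07],0,85],[[0,0,-0.07],0,85],[[0,0,-0.07],0,85],[[0,0,-0.07],0,85],[[0,0,0],0,85]]'
python3 - <<'E'
from h import *
save('wrist','w6');X=cloud(load('w6'));print(circ(X,(.6105,-.319),.09,.105,.0305,.06))
E
python3 g.py .60 -.11 .2 -78
```

```text
time_s: 19.15
position: [0.6136, -0.3222, 0.2235]
tcp_rot: [2.682, 1.612, 0.013]
force: [0.0, 0.4, 1.2]
width: 0.0851
grasp_force: 0.0
(array([ 0.6092, -0.3207]), 959, np.float64(0.001))
finger dir -28.0 q7 -0.13 tilt -1.000 | turn 0.5560 (8 rows of 0.0695) then shift [ 0.0795 -0.5241  0.0483]: 7 rows of [ 0.0114 -0.0749  0.0069]
```

```bash
python3 -m creep '[[[0,0,0],0.0695,85],[[0,0,0],0.0695,85],[[0,0,0],0.0695,85],[[0,0,0],0.0695,85],[[0,0,0],0.0695,85],[[0,0,0],0.0695,85],[[0,0,0],0.0695,60],[[0,0,0],0.0695,50]]'; python3 -m creep '[[[0.015,-0.075,0],0,50],[[0.015,-0.075,0],0,50],[[0.015,-0.075,0],0,50],[[0.015,-0.075,0],0,50],[[0.015,-0.075,0],0,50],[[0.015,-0.075,0],0,50],[[0.0,-0.07,0],0,50],[[0,0,0],0,50],[[0,0,0],0,50],[[0,0,0],0,50],[[0,0,0],0,50]]';python3 - <<'E'
from h import *
save('wrist','w7',1.5)
E
python3 g.py .628 -.108 .06 -78
```

```text
time_s: 19.87
position: [0.6094, -0.3203, 0.2139]
tcp_rot: [-3.124, -0.32, 0.003]
force: [0.5, 0.1, 0.2]
width: 0.0638
grasp_force: 0.0
time_s: 20.78
position: [0.6016, -0.1118, 0.2146]
tcp_rot: [3.124, 0.324, -0.001]
force: [0.1, -0.5, -0.3]
width: 0.0502
grasp_force: 0.0
finger dir -78.2 q7 -1.19 tilt -1.000 | turn -0.0018 (1 rows of -0.0018) then shift [0.0667 0.0038 0.3865]: 5 rows of [0.0133 0.0008 0.0773]
```

View pics/w7.png

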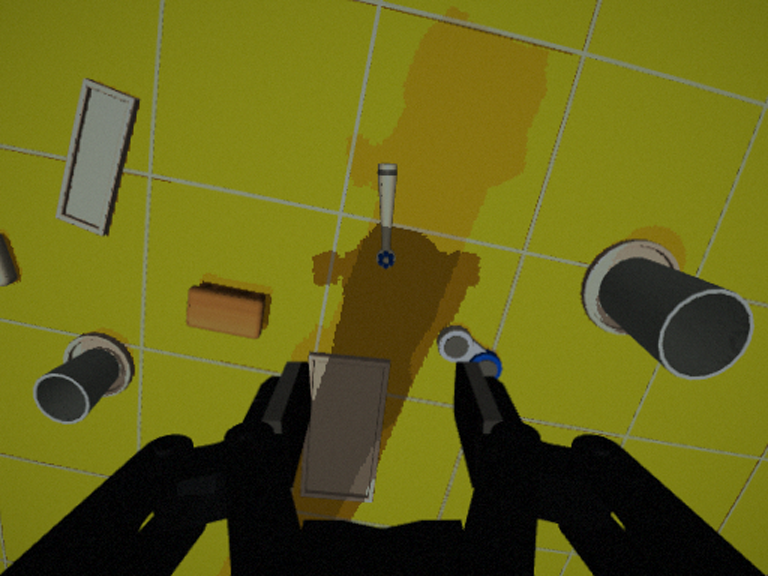

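The picture (1.5x) shows both cups in their dishes, and the brush head from its collar at (387,164) to its bristle end at (386,268). The narrow tray is at (97,157) and the wide tray at (343,428).

Run:
```python
from h import *
from g import go
z=load('w7');f=lambda p,h:onplane(z,np.array(p)/1.5-.17,h)[:,:2]*1e3
b=f([(387.5,164),(386.5,268)],.009);print('brush',b.round(1),b.mean(0),np.linalg.norm(b[1]-b[0]),np.degrees(np.arctan2(*(b[0]-b[1])[::-1])))
for n,p in(('nar',[(88,80),(139,97),(105,236),(56,216)]),('wide',[(310,354),(388,360),(371,502),(302,497)])):
    P=f(p,.008);print(n,P.mean(0),cv2.minAreaRect(P.astype(np.float32)))
c=b.mean(0)/1e3;go(*c,.008,-78)
```

```text
brush [[ 664.4 -102.7]
 [ 586.2 -118.6]] [ 625.30801601 -110.68010553] 79.78452927865203 11.478529876163867
nar [624.08417213 113.63673221] ((624.7529296875, 114.10777282714844), (40.853187561035156, 110.88480377197266), 78.77661895751953)
wide [ 426.44734902 -111.82049614] ((426.4764709472656, -111.73870849609375), (154.78256225585938, 66.63391876220703), 5.972739219665527)
finger dir -78.2 q7 -1.19 tilt -1.000 | turn -0.0018 (1 rows of -0.0018) then shift [0.0588 0.0089 0.5165]: 7 rows of [0.0084 0.0013 0.0738]
```

```bash
python3 -m creep '[[[0.03,0.004,0],0,50],[[0.029,0.005,0],0,50],[[0,0,0.06],0,50],[[0,0,0.07],0,50],[[0,0,0.07],0,50],[[0,0,0.07],0,50],[[0,0,0.07],0,50],[[0,0,0.06],0,50],[[0,0,0.03],0,50],[[0,0,0],0,50],[[0,0,0],0,50],[[0,0,0],0,50]]'; python3 g.py .6255 -.1105 .007 -78.5
```

```text
time_s: 21.83
position: [0.6272, -0.1092, 0.0445]
tcp_rot: [3.123, 0.327, 0.005]
force: [0.1, 0.6, 0.2]
width: 0.0505
grasp_force: 0.0
finger dir -78.0 q7 -1.19 tilt -1.000 | turn 0.0051 (1 rows of 0.0051) then shift [-0.0051  0.0023  0.0937]: 2 rows of [-0.0026  0.0012  0.0468]
```

```bash
python3 -m creep '[[[-0.003,0.001,0.03],0,40],[[0,0,0.03],0,40],[[0,0,0.02],0,40],[[0,0,0.01],0,40],[[0,0,0],0,40],[[0,0,0],0,40],[[0,0,0],0,40]]' 20; python3 g.py .6255 -.1105 .007 -78.5
```

```text
time_s: 22.42
position: [0.625, -0.1091, 0.0071]
tcp_rot: [3.124, 0.329, 0.001]
force: [-0.6, 0.3, -0.7]
width: 0.0399
grasp_force: 0.0
finger dir -78.0 q7 -1.19 tilt -1.000 | turn 0.0056 (1 rows of 0.0056) then shift [0.0005 0.0038 0.0001]: 1 rows of [0.0005 0.0038 0.0001]
```

```bash
python3 -m creep '[[[0,0.003,0],0.005,30],[[0,0,0],0,22],[[0,0,0],0,18],[[0,0,0],0,14],[[0,0,0],0,8],[[0,0,0],0,5],[[0,0,0],0,5],[[0,0,0],0,5],[[0,0,0],0,5],[[0,0,0],0,5]]' 25;python3 -m creep '[[[0,0,0],0,5],[[0,0,0],0,5],[[0,0,-0.02],0,5],[[0,0,-0.05],0,5],[[0,0,-0.07],0,5],[[0,0,-0.07],0,5],[[0,0,-0.05],0,5],[[0,0,0],0,5],[[0,0,0],0,5],[[0,0,0],0,5]]'; python3 g.py .6245 .1145 .115 78.8
```

```text
time_s: 23.25
position: [0.6252, -0.1103, 0.0072]
tcp_rot: [3.125, 0.316, 0.001]
force: [-1.1, 0.3, 3.8]
width: 0.0129
grasp_force: 26.3
time_s: 24.08
position: [0.6239, -0.1099, 0.1099]
tcp_rot: [-3.125, -0.316, 0.004]
force: [0.2, 0.3, -0.8]
width: 0.0133
grasp_force: 25.8
finger dir -78.4 q7 -1.20 tilt -1.000 | turn 0.2529 (4 rows of 0.0632) then shift [-0.1074 -0.5506 -0.0125]: 7 rows of [-0.0153 -0.0787 -0.0018]
```

```bash
python3 -m creep '[[[0,0,0],0.0632,5],[[0,0,0],0.0632,5],[[0,0,0],0.0632,5],[[0,0,0],0.0632,5],[[-0.0153,-0.0787,0],0,5],[[-0.0153,-0.0787,0],0,5],[[-0.0153,-0.0787,0],0,5],[[-0.0153,-0.0787,0],0,5],[[-0.0153,-0.0787,0],0,5],[[-0.0153,-0.0787,0],0,5],[[-0.0153,-0.0787,0],0,5]]';python3 -m creep '[[[0,0,0],0,5],[[0,0,0],0,5],[[0,0,0.05],0,5],[[0,0,0.05],0,5],[[0,0,0.05],0,5],[[0,0,0.03],0,5],[[0,0,0],0,5],[[0,0,0],0,5],[[0,0,0],0,5]]'
python3 - <<'E'
from h import *
save('wrist','w8',1.5)
E
python3 g.py .6245 .1145 .0115 78.8
```

```text
time_s: 25.0
position: [0.6241, 0.1157, 0.1088]
tcp_rot: [3.125, -0.306, -0.006]
force: [0.6, -0.3, 0.7]
width: 0.0131
grasp_force: 25.8
time_s: 25.75
position: [0.6265, 0.1135, 0.0396]
tcp_rot: [3.126, -0.308, 0.003]
force: [0.7, -0.5, 0.2]
width: 0.013
grasp_force: 25.8
finger dir -101.2 q7 -1.83 tilt -1.000 | turn -0.0004 (1 rows of -0.0004) then shift [-0.0061 -0.0005  0.0714]: 1 rows of [-0.0061 -0.0005  0.0714]
```

View pics/w8.png

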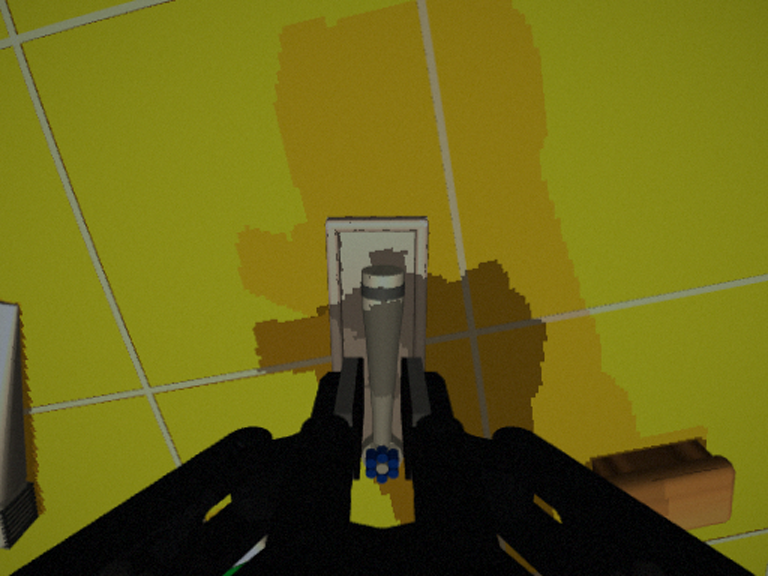

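The brush head (382,370) is centred over the narrow tray (378,290) and lined up with it.

```bash
python3 -m creep '[[[-0.003,0,0.03],0,5],[[0,0,0.02],0,5],[[0,0,0.012],0,5],[[0,0,0.008],0,5],[[0,0,0.003],0,5],[[0,0,0],0,5],[[0,0,0],0,5],[[0,0,0],0,5]]'; python3 g.py .6245 .1145 .0105 78.8
```

```text
time_s: 26.47
position: [0.6237, 0.1145, 0.0102]
tcp_rot: [3.127, -0.306, -0.003]
force: [-2.6, -0.8, 6.0]
width: 0.0132
grasp_force: 26.5
finger dir -101.2 q7 -1.82 tilt -1.000 | turn 0.0001 (1 rows of 0.0001) then shift [ 0.002  -0.0003 -0.0007]: 1 rows of [ 0.002  -0.0003 -0.0007]
```

```bash
python3 -m creep '[[[0,0,0],0,20],[[0,0,0],0,26],[[0,0,0],0,32],[[0,0,0],0,36],[[0,0,0],0,36],[[0,0,-0.03],0,36],[[0,0,-0.07],0,36],[[0,0,-0.085],0,36],[[0,0,-0.085],0,70],[[0,0,-0.085],0,70],[[0,0,-0.085],0,70],[[0,0,-0.085],0,70]]'; python3 g.py .60 .317 .21 71
```

```text
time_s: 27.47
position: [0.6242, 0.1143, 0.2225]
tcp_rot: [-3.126, 0.307, -0.002]
force: [0.8, 0.5, 0.1]
width: 0.07
grasp_force: 0.0
finger dir -101.2 q7 -1.87 tilt -1.000 | turn 0.0866 (2 rows of 0.0433) then shift [-0.2222 -0.4593  0.0313]: 7 rows of [-0.0317 -0.0656  0.0045]
```

```bash
python3 -m creep '[[[0,0,0],0.0433,70],[[0,0,0],0.0433,70],[[-0.0317,-0.0656,0],0,70],[[-0.0317,-0.0656,0],0,70],[[-0.0317,-0.0656,0],0,70],[[-0.0317,-0.0656,0],0,70],[[-0.0317,-0.0656,0],0,70],[[-0.0317,-0.0656,0],0,70],[[-0.0317,-0.0656,0],0,70],[[0,0,0],0,70],[[0,0,0],0,70],[[0,0,0],0,70]]';python3 - <<'E'
from h import *
save('wrist','w9',1.5)
E
python3 g.py .62 .312 .06 71
```

```text
time_s: 28.47
position: [0.6005, 0.316, 0.2202]
tcp_rot: [3.097, -0.519, 0.001]
force: [1.1, -0.2, -0.5]
width: 0.0696
grasp_force: 0.0
finger dir -109.1 q7 -2.29 tilt -1.000 | turn -0.0013 (1 rows of -0.0013) then shift [ 0.0468 -0.0087  0.4008]: 5 rows of [ 0.0094 -0.0017  0.0802]
```

View pics/w9.png

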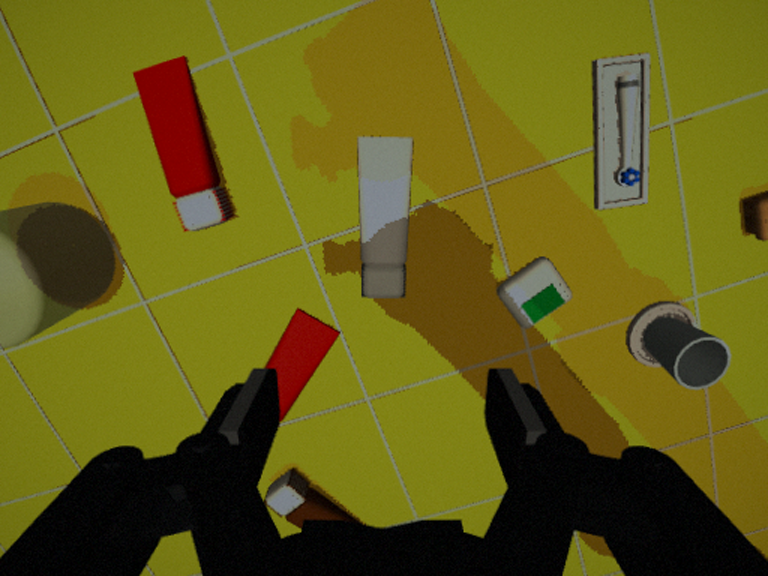

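The brush head lies in its tray at (627,130). The white tube runs from its seam at (385,137) to its cap at (384,297), and the floss box at (535,292) and red tube at (300,350) leave room for the fingers.

Run:
```python
from h import *
from g import go
z=load('w9');f=lambda p,h:onplane(z,np.array(p)/1.5-.17,h)[:,:2]*1e3
a=f([(385.5,137)],.004)[0];b=f([(384,297)],.016)[0];c=(a+b)/2
print(a,b,c,np.linalg.norm(a-b),np.degrees(np.arctan2(*(a-b)[::-1])));go(*(c/1e3),.007,90+np.degrees(np.arctan2(*(a-b)[::-1])))
```

```text
[678.01328105 286.58352774] [562.27056903 327.60051675] [620.14192504 307.09202224] 122.7956382427233 -19.513346704823626
finger dir -109.1 q7 -2.29 tilt -1.000 | turn 0.0044 (1 rows of 0.0044) then shift [0.0509 0.0022 0.5333]: 7 rows of [0.0073 0.0003 0.0762]
```

```bash
python3 -m creep '[[[0.025,0.001,0],0.0044,62],[[0.026,0.001,0],0,62],[[0,0,0.06],0,62],[[0,0,0.07],0,62],[[0,0,0.07],0,62],[[0,0,0.07],0,62],[[0,0,0.07],0,62],[[0,0,0.07],0,62],[[0,0,0.04],0,62],[[0,0,0],0,62],[[0,0,0],0,62],[[0,0,0],0,62]]'; python3 g.py .620 .307 .006 70.5
```

```text
time_s: 29.52
position: [0.6215, 0.3089, 0.0412]
tcp_rot: [-3.095, 0.531, -0.005]
force: [-0.1, -0.3, -0.3]
width: 0.0623
grasp_force: 0.0
finger dir -109.5 q7 -2.23 tilt -1.000 | turn 0.0003 (1 rows of 0.0003) then shift [-0.0022  0.0059  0.088 ]: 2 rows of [-0.0011  0.003   0.044 ]
```

```bash
python3 -m creep '[[[0,0.002,0.03],0,58],[[0,0,0.03],0,58],[[0,0,0.02],0,58],[[0,0,0.007],0,58],[[0,0,0],0,58],[[0,0,0],0,58],[[0,0,0],0,50],[[0,0,0],0,44],[[0,0,0],0,38],[[0,0,0],0,30],[[0,0,0],0,25],[[0,0,0],0,25]]' 40; python3 -m creep '[[[0,0,0],0,25],[[0,0,0],0,25],[[0,0,0],0,25],[[0,0,0],0,25]]'; python3 g.py .620 .307 .006 70.5
```

```text
time_s: 30.52
position: [0.6196, 0.3091, 0.0056]
tcp_rot: [-3.096, 0.529, -0.002]
force: [-0.4, -0.5, 3.8]
width: 0.0368
grasp_force: 42.2
time_s: 30.85
position: [0.6196, 0.3091, 0.0056]
tcp_rot: [-3.096, 0.529, -0.002]
force: [-0.2, 0.7, 6.4]
width: 0.0371
grasp_force: 42.4
finger dir -109.4 q7 -2.23 tilt -1.000 | turn 0.0013 (1 rows of 0.0013) then shift [ 0.0026  0.0046 -0.0009]: 1 rows of [ 0.0026  0.0046 -0.0009]
```

```bash
python3 -m creep '[[[0,0,-0.01],0,25],[[0,0,-0.03],0,25],[[0,0,-0.06],0,25],[[0,0,-0.07],0,25],[[0,0,-0.07],0,25],[[0,0,-0.07],0,25],[[0,0,-0.06],0,25],[[0,0,-0.03],0,25],[[0,0,0],0,25],[[0,0,0],0,25]]'; python3 g.py .426 -.110 .16 -84
```

```text
time_s: 31.68
position: [0.6187, 0.3087, 0.1646]
tcp_rot: [3.097, -0.529, -0.001]
force: [0.2, 0.4, -1.8]
width: 0.037
grasp_force: 41.8
finger dir -109.4 q7 -2.26 tilt -1.000 | turn -0.2821 (5 rows of -0.0564) then shift [-0.5884  0.9907  0.0118]: 14 rows of [-0.042   0.0708  0.0008]
```

```bash
python3 -m creep '[[[0,0,0],-0.0564,25],[[0,0,0],-0.0564,25],[[0,0,0],-0.0564,25],[[0,0,0],-0.0564,25],[[0,0,0],-0.0564,25],[[-0.021,0.035,0],0,25],[[-0.042,0.071,0],0,25],[[-0.042,0.071,0],0,25],[[-0.042,0.071,0],0,25],[[-0.042,0.071,0],0,25],[[-0.042,0.071,0],0,25],[[-0.042,0.071,0],0,25]]';python3 -m creep '[[[-0.042,0.071,0],0,25],[[-0.042,0.071,0],0,25],[[-0.042,0.071,0],0,25],[[-0.042,0.071,0],0,25],[[-0.042,0.071,0],0,25],[[-0.042,0.071,0],0,25],[[-0.042,0.071,0],0,25],[[-0.021,0.035,0],0,25],[[0,0,0],0,25],[[0,0,0],0,25],[[0,0,0],0,25]]'; python3 g.py .426 -.110 .04 -84
```

```text
time_s: 32.68
position: [0.5271, 0.1125, 0.1625]
tcp_rot: [3.136, 0.165, -0.008]
force: [0.8, -0.8, -0.7]
width: 0.0371
grasp_force: 41.8
time_s: 33.6
position: [0.4263, -0.1095, 0.1638]
tcp_rot: [-3.136, -0.166, 0.003]
force: [0.4, -0.1, 0.6]
width: 0.0372
grasp_force: 41.8
finger dir -83.9 q7 -1.19 tilt -1.000 | turn 0.0008 (1 rows of 0.0008) then shift [-3.000e-04  1.600e-03  3.096e-01]: 4 rows of [-0.0001  0.0004  0.0774]
```

```bash
python3 -m creep '[[[0,0,0.05],0,25],[[0,0,0.07],0,25],[[0,0,0.07],0,25],[[0,0,0.06],0,25],[[0,0,0.03],0,25],[[0,0,0],0,25],[[0,0,0],0,25],[[0,0,0],0,25]]'; python3 -c "
from h import *
save('wrist','w10',1.5)"; python3 g.py .426 -.110 .0095 -84
```

```text
time_s: 34.27
position: [0.4275, -0.11, 0.0533]
tcp_rot: [-3.137, -0.167, -0.002]
force: [0.4, 0.8, -1.1]
width: 0.037
grasp_force: 41.8
finger dir -83.9 q7 -1.16 tilt -1.000 | turn 0.0008 (1 rows of 0.0008) then shift [-0.0042 -0.001   0.1102]: 2 rows of [-0.0021 -0.0005  0.0551]
```

View pics/w10.png

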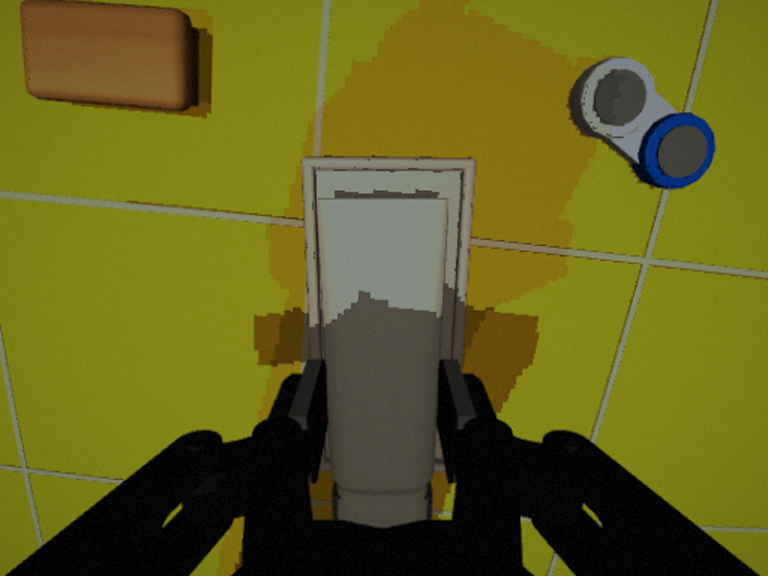

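The tube is lined up with the tray, but it sits about 2 mm left of the tray's middle: tube column 383 against tray column 389. I'll nudge it right and lower it.

```bash
python3 -m creep '[[[-0.003,0.004,0],0,25],[[0,0,0.04],0,25],[[0,0,0.03],0,25],[[0,0,0.02],0,25],[[0,0,0.01],0,25],[[0,0,0.006],0,25],[[0,0,0],0,25],[[0,0,0],0,25],[[0,0,0],0,25]]'; python3 g.py .426 -.112 .009 -84
```

```text
time_s: 35.07
position: [0.426, -0.1125, 0.0109]
tcp_rot: [3.137, 0.164, 0.002]
force: [-0.0, -0.1, -0.4]
width: 0.037
grasp_force: 41.8
finger dir -84.0 q7 -1.15 tilt -1.000 | turn -0.0001 (1 rows of -0.0001) then shift [ 0.0002 -0.0013  0.0048]: 1 rows of [ 0.0002 -0.0013  0.0048]
```

```bash
python3 -m creep '[[[0,0,0.0035],0,25],[[0,0,0],0,25],[[0,0,0],0,40],[[0,0,0],0,46],[[0,0,0],0,52],[[0,0,0],0,56],[[0,0,0],0,56],[[0,0,-0.02],0,56],[[0,0,-0.06],0,56],[[0,0,-0.08],0,56],[[0,0,-0.08],0,56],[[0,0,-0.08],0,56]]'; python3 -m creep '[[[0,0,-0.08],0,85],[[0,0,-0.08],0,85],[[0,0,-0.08],0,85],[[0,0,0],0,85],[[0,0,0],0,85],[[0,0,0],0,85]]'
python3 - <<'E'
from h import *
save('scene','s2',1.5)
X=cloud(load('s2'))
print(circ(X,(.6105,-.319),.085,.105,.031,.06),circ(X,(.446,.112),.049,.065,.022,.05))
save('side','d2'); X=cloud(load('d2'))
print(circ(X,(.6105,-.319),.085,.105,.031,.06),circ(X,(.446,.112),.049,.065,.022,.05))
save('wrist','w11',1.5)
E
```

```text
time_s: 36.07
position: [0.425, -0.1123, 0.1389]
tcp_rot: [-3.137, -0.164, 0.001]
force: [1.7, 0.2, -0.5]
width: 0.0556
grasp_force: 0.0
time_s: 36.57
position: [0.4248, -0.1122, 0.2329]
tcp_rot: [-3.137, -0.164, 0.001]
force: [0.1, 0.3, -0.1]
width: 0.0848
grasp_force: 0.0
(array([ 0.6097, -0.3203]), 186, np.float64(0.0015)) (array([0.4476, 0.1096]), 89, np.float64(0.0017))
(array([ 0.6088, -0.3207]), 133, np.float64(0.0025)) (array([0.4453, 0.109 ]), 132, np.float64(0.0014))
```

View pics/w11.png

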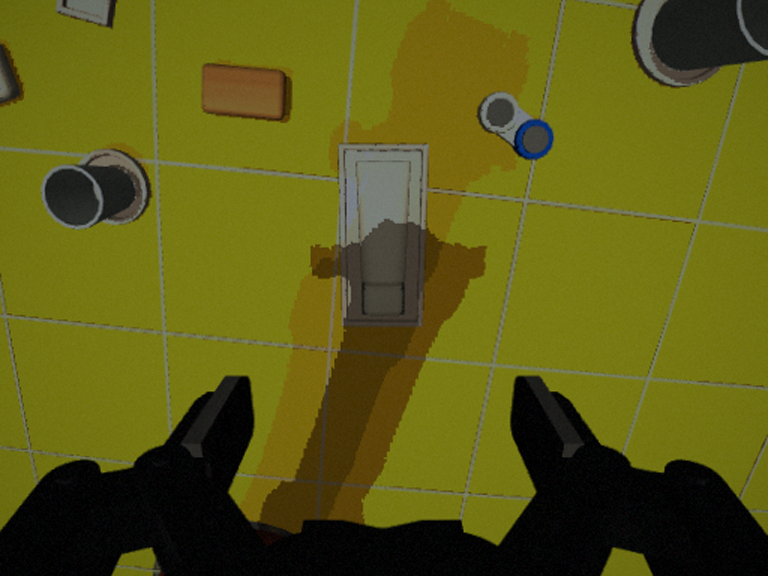

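View pics/s2.png

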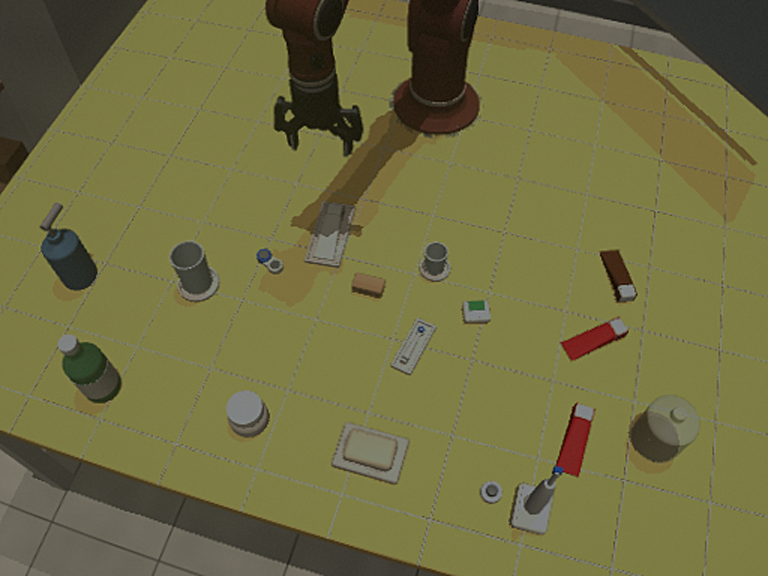

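The pictures show all four things inside their dishes: tube (383,235) in the wrist view, and tumbler (192,270), rinse cup (435,262) and brush head (413,345) in the scene view. The floss box and lens case haven't moved and the gripper touches nothing.

```bash
python3 -c "
from plant import robot
print(robot.hand_in())"
```

```text
the job is handed in; nothing more can be done
None
```

The tumbler, rinse cup, tube and brush head are each in their matching dish, the cups stayed upright, the floss box and lens case were left alone, and the job is handed in; the hand-in returned no verdict.

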